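# Draw the bottom tube blank from a gravity magazine and lay it in the rest

## Task

Swing the stop bar away from the outlet of the gravity magazine and leave it open, then draw the bottom tube blank straight out, so that the three blanks above stay in the magazine and simply settle down one place. Lay the drawn blank, wide face down and level, in the two-saddle rest, across both saddles and about centred lengthwise, and let go. Do not disturb the loose tools around the work.

Things in the scene. Friction and masses are not known exactly. Their poses are not given: they have to be found in the camera images.
- magazine: Gravity magazine fixed to the bench: 200 x 110 mm dark base plate, raised floor (top 65 mm above the bench), grey corner angles (up to 128 mm). Four equal tube blanks lie stacked flat in its chute, 176 mm long and 35 mm wide. Origin: centre of the underside, on the bench; x runs along the chute, away from the outlet (outlet faces -x); z up.
- outlet (a point): Middle of the outlet gap under the gate plate, in the plate's outer face (x = -91 mm in the magazine's frame, 76 mm above the bench). The gap is 22 mm high, from the floor at 65 mm; the plate's top is at 118 mm. In front of it there is free space down to the bench, save bench frame bars 25 mm high and the stop bar's bracket.
- stop_pivot (a point): Vertical pivot axis of the stop bar, at mid-height of the bar (70.5 mm above the bench): x = -172, y = -55 mm in the magazine's frame. A 14 mm wide bracket (46 to 58 mm high) carries it from the magazine along y = -55 mm. The bar is a steel strip 10 mm wide, 64 to 77 mm above the bench.
- stop_bar (a joint): Angle of the stop bar. 0 = across the outlet, in front of the bottom blank's end (starts at 0 to 0.12); grows as it swings forward, away from the magazine (anticlockwise from above), to a stop at 1.75 rad. The blank's path is clear from 1.3 rad on. Stiff pivot (0.06 N m, under 1 N at the knob): the bar stays where it is left.
- stop_knob (a point): Mid-height of the black upright round knob at the stop bar's free end: 18 mm diameter, from 76.5 to 112.5 mm above the bench, 85 mm from the pivot. At angle a it lies at x = -172 - 85 sin(a), y = -55 + 85 cos(a) mm in the magazine's frame.
- blank_0_mid (a point): Centre (72.5 mm above the bench) of the bottom blank, the one to draw: steel rectangular tube, 170 mm long (x, parallel to the magazine's x), 30 wide (y), 15 thick (z), 0.11 to 0.18 kg. Its end pokes 59 to 69 mm out of the gate plate, its centre at x = -75 to -65 mm in the magazine's frame. Pulled about 105 mm it is wholly out; the stack drags on it with a few newtons.
- blank_1_mid (a point): Centre of the blank just above the bottom one (same 170 x 30 x 15 mm tube), wholly in the chute. When the bottom blank is drawn it drops 15 mm to the floor.
- blank_2_mid (a point): Centre of the third blank from below, the same tube.
- blank_3_mid (a point): Centre of the top blank, the same tube.
- rest: Work rest fixed to the bench: 120 x 80 x 6 mm dark plate with two aluminium U saddles. Origin: centre of its underside on the bench; x is its long axis, along which the blank must lie (either way round); z up. Saddles at x = -32 and +32 mm, each 16 mm long in x, 46 mm wide (y) between cheeks that rise to 42 mm. Room for fingers between the saddles (48 mm) or beyond them.
- rest_seat (a point): Point midway between the two saddles at the height of their floors (30 mm above the bench). The blank's centre belongs 7.5 mm above it.
- offcut_1: Loose dark square tube offcut, 30 x 60 x 30 mm, a bystander; origin under its centre.
- tape_measure: Loose yellow tape measure, 35 x 82 x 65 mm, a bystander; origin under its centre.
- chisel: Loose cold chisel, 154 mm long, 18 mm thick, lying between the robot and the magazine, a bystander; origin under its centre.

How it is judged:
By the outcome, as a careful person would: the job done as asked, in the order asked, and still so for the second after the job is handed in, with the robot touching nothing.
It also fails if it takes over 50 s, if anything falls off the work surface, if the arm or the gripper's body presses on something with over 40 N, if the wrist force passes 120 N, or if a joint passes its speed limit or range.

## Robot

A 7-joint arm with a two-finger parallel gripper is mounted at the origin on a cart in front of the work surface, level with it; the furniture and walls round the work are solid. World frame = base frame: x ahead of the robot, y to its left, z up, the work surface at z = 0. Lengths are in m, angles in rad, forces in N, time in s.
With the tool pointing down it reaches from about 0.35 to 0.9 m from the base axis. Payload 8.1 kg.
Tool frame: the origin (TCP) lies on the centre line of the jaws, within the pads' length; the fingertips stand arm.tips_ahead ahead of it and the grasp point (between the pads) lies 8 mm behind it (arm.tips_ahead is the distance from the TCP to the fingertips, in m); z points along the fingers, y is the direction in which the jaws open and shut (so a half turn about z gives the same grasp; the last joint's range is limited). The gripper opens to 92 mm and grips with 3 to 60 N. Pads are 19 mm wide; open, the fingers measure 130 mm over their backs; the gripper's body (75 mm by 190 mm) begins 47 mm behind the grasp point.
Start: joints at [-1.289, 0.434, 0.025, 1.573, -0.012, 1.134, -0.075], TCP at [0.235, 0.579, 0.238] pointing down, gripper open.
Joint ranges: [-2.62, 2.62], [-0.44, 2.09], [-1.27, 1.32], [0.08, 2.57], [-1.32, 4.46], [0.12, 2], [-2.74, 2.74]. Speed limits (rad/s): [2.22, 2.22, 3.01, 3.01, 3.14, 3.14, 3.14].

## Interface

Orientations are given as a rotation vector (axis times angle).
In Python, from cell import arm gives the robot as it stands. The module is installed in compiled form; this text tells all that it offers.
- The arm moves only by the tool jog_arm, never from a script. Its argument "moves" is a list of rows, each an object with "twist": the turn, a rotation vector about the tool's x, y, z in units of 10 degrees (1.0 is 10 degrees), a list of three; "xyz": the shift along the tool's x, y, z in units of 60 mm (1.0 is 60 mm), a list of three; "grip": the closure, from -1 (fully open) to 1 (shut). A call has 1 to 5 rows; each row is the pose to reach, as a shift and turn from the pose commanded when the call began, along the tool's axes at that moment; what a row does not reach only later rows make up. A row lasts 1/8 s, in which the tool goes at most 62.5 mm and 10.7 degrees, less where a joint would pass 70% of its speed; a pose out of reach is approached as far as the arm can. A call with a gripper value outside its range is refused whole. The fingers move at their own pace and stop on an object; "force" is the grip in N (left out, the last holds). Time passes only in rows, so rows that repeat a pose let the fingers close. It gives the time, the measured TCP pose, the force and the opening at its end, in the units of the state.
- arm.observe(): the state, without advancing time (a new reading comes with each control period).
- arm.get_image(name): name is "side" or "top"; returns the picture (400x640x3 uint8, blue, green, red); there is no depth.
- arm.camera_params(name): a dict with "mtx" (3x3 intrinsics, pixels), "k1" (the pictures are not rectified: a ray, as slopes to the right and down, at radius r is drawn at 1 + k1 r^2 times it, then the intrinsics apply), "T" (4x4, takes a point from camera to world coordinates). Camera axes: x right, y down, z forward; pixel columns grow to the right and rows downward; lengths in m; the calibration is good to about 2 mm. A picture is of the moment at which its call begins. camera_params takes no time and is no camera call.
- arm.sign_off(): hands the job in, once; it reports no verdict.
The state is a dict: "clock": time; "joints": joint angles; "dq": joint speeds; "joint_efforts": joint torques, N m; "position": TCP position; "ee_rot": TCP orientation; "force": force on the tool from outside, world axes, zero at the start; "ft_torque": the same for the moment, N m; "width": opening from 0.0 (shut) to 1.0 (fully open).
Only numpy, scipy, OpenCV 4.12 (cv2) and the standard library are available. Lean on these libraries where they do the work, as an engineer would, in place of code of your own. Each camera call takes 0.05 s, during which the arm holds its last target. There are 200 camera calls.

## Working session

There is one attempt and no reset: what is moved stays moved. The work goes in short steps, Python scripts to look and compute and a tool call to move; the robot and the scene stay as the last step left them, time stands still between calls to the robot, and variables do not carry over. Pictures are saved under pics/ and viewed, about 8 in all and at most 12, crops included, and the job is handed in when it is done.

Besides the shell and the picture viewer there is one more tool, called after "Request:" as name([rows], argument=value, ...), one row to a line, values as JSON. jog_arm: Moves the arm, as the interface text tells. Its arguments: {"type":"object","properties":{"moves":{"type":"array","items":{"type":"object","properties":{"twist":{"type":"array","items":{"type":"number"}},"xyz":{"type":"array","items":{"type":"number"}},"grip":{"type":"number"}}}},"force":{"type":"number"}},"required":["moves"]}

```bash
mkdir -p pics; cat > h.py <<'E'
import numpy as np, cv2
from scipy.spatial.transform import Rotation as R
from cell import arm
def ray(name,u,v):
    p=arm.camera_params(name);K=np.array(p["mtx"]);T=np.array(p["T"])
    d=np.array([p["k1"],0,0,0],float)
    n=cv2.undistortPoints(np.array([[[u,v]]],float),K,d)[0,0]
    return T[:3,3],T[:3,:3]@np.array([n[0],n[1],1])
def onz(name,u,v,z):
    o,d=ray(name,u,v);return (o+d*(z-o[2])/d[2])
def proj(name,P):
    p=arm.camera_params(name);T=np.linalg.inv(np.array(p["T"]))
    q=(T[:3,:3]@np.atleast_2d(P).T).T+T[:3,3]
    return cv2.projectPoints(q,np.zeros(3),np.zeros(3),np.array(p["mtx"]),np.array([p["k1"],0,0,0],float))[0][:,0]
def tool(dw):  # world shift -> tool units
    s=arm.observe();return R.from_rotvec(s["ee_rot"]).inv().apply(dw)/0.06
E
python3 - <<'E'
from h import *
for n in("top","side"):
    cv2.imwrite(f"pics/{n}0.png",arm.get_image(n)); p=arm.camera_params(n); print(n,p)
s=arm.observe();print(s["clock"],s["position"],R.from_rotvec(s["ee_rot"]).as_matrix().round(3),arm.tips_ahead,s["width"],s["force"])
E
```

```text
top {'mtx': array([[482.80842788,   0.        , 321.8981963 ],
       [  0.        , 482.80842788, 198.38270481],
       [  0.        ,   0.        ,   1.        ]]), 'k1': -0.01934291129023968, 'T': array([[ 0.00577454, -0.99361603,  0.11266695,  0.40008357],
       [-0.9997431 , -0.0032669 ,  0.02242902, -0.09679304],
       [-0.02191776, -0.11276753, -0.99337963,  1.41454082],
       [ 0.        ,  0.        ,  0.        ,  1.        ]])}
side {'mtx': array([[453.27917055,   0.        , 318.11535871],
       [  0.        , 453.27917055, 199.61153613],
       [  0.        ,   0.        ,   1.        ]]), 'k1': -0.05227468808059827, 'T': array([[ 8.57587959e-01, -2.65843831e-01,  4.40306655e-01,
         1.32062352e-01],
       [-5.14337053e-01, -4.44152381e-01,  7.33611653e-01,
        -8.09235133e-01],
       [ 5.37117225e-04, -8.55602548e-01, -5.17633067e-01,
         6.16984424e-01],
       [ 0.00000000e+00,  0.00000000e+00,  0.00000000e+00,
         1.00000000e+00]])}
0.1 [0.23449635 0.578865   0.23703508] [[-0.927  0.375 -0.   ]
 [ 0.375  0.927 -0.001]
 [-0.    -0.001 -1.   ]] 0.011 1.0036308484408312 [-0.31381102  0.01285677 -0.55742469]
```

View pics/top0.png

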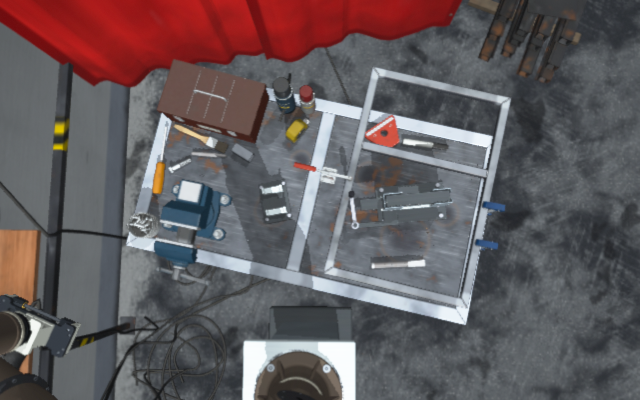

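View pics/side0.png

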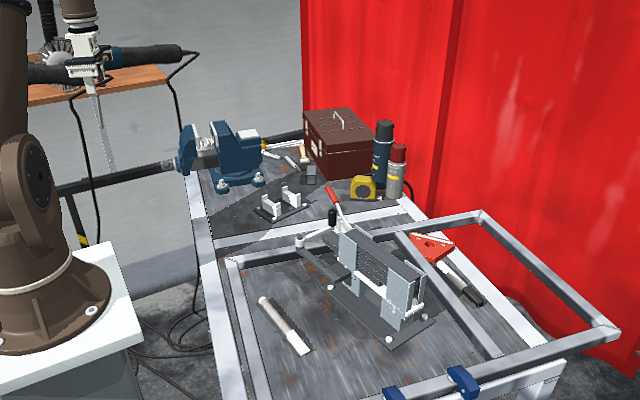

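The top view shows the magazine at about (410,203) with its outlet to the left, the stop bar from (355,226) to a black knob near (352,195), the rest at (275,200), the chisel at (398,263), the tape at (296,129) and the offcut at (241,153). Next I zoom in.

```bash
python3 - <<'E'
import cv2,numpy as np
a=cv2.imread("pics/top0.png")[165:245,250:465]; b=cv2.imread("pics/side0.png")[170:355,245:455]
A=cv2.resize(a,None,fx=3.7,fy=3.7,interpolation=cv2.INTER_CUBIC)
cv2.imwrite("pics/topz.png",A)
cv2.imwrite("pics/sidez.png",cv2.resize(b,None,fx=3.2,fy=3.2,interpolation=cv2.INTER_CUBIC))
E
```

```text
(no output)
```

View pics/topz.png

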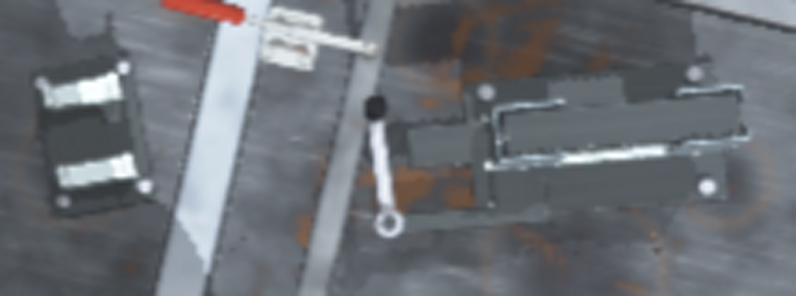

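View pics/sidez.png

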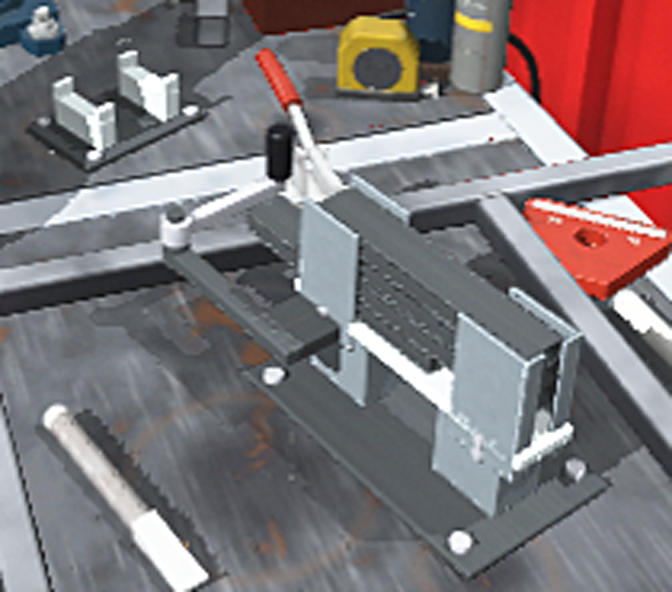

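```bash
python3 - <<'E'
from h import *
f=lambda x,y,z:onz("top",(x+.5)/3.7-.5+250,(y+.5)/3.7-.5+165,z)[:2]*1000
P={"pivot":(388,222,.079),"knob":(376,104,.1125),"s1":(486,92,.01),"s2":(695,73,.01),"s3":(708,187,.01),
"b0far":(405,125,.08),"b0near":(411,168,.08),"b0gfar":(470,121,.08),"b0gnear":(473,162,.08),
"top1":(508,121,.125),"top2":(738,97,.125),"top3":(741,134,.125),"top4":(508,153,.125),
"r1":(41,83,.009),"r2":(123,67,.009),"r3":(145,187,.009),"r4":(63,202,.009)}
for k,v in P.items(): P[k]=f(*v);print(k,P[k].round(1))
an=lambda a,b:np.degrees(np.arctan2(*(P[b]-P[a])[::-1])).round(2)
print("mag ang",an("s1","s2"),an("s3","s2")-90,an("top1","top2"),an("top4","top3"),an("b0far","b0gfar"))
c=(P["s1"]+P["s3"])/2;print("mag centre by screws",c)
for a in(an("s1","s2"),(an("s1","s2")+an("top1","top2"))/2):
    r=np.radians(a);M=np.array([[np.cos(r),-np.sin(r)],[np.sin(r),np.cos(r)]])
    print(a,"centre by pivot",P["pivot"]-M@[-172,-55])
    for k in("knob","b0far","b0near","top1","top2","top3","top4"):print("  ",k,(M.T@(P[k]-c)).round(1))
print("rest",(P["r1"]+P["r2"]+P["r3"]+P["r4"])/4,an("r1","r4"),an("r2","r3"),an("r1","r2"),an("r4","r3"))
# side view checks
g=lambda x,y,z:onz("side",(x+.5)/3.2-.5+245,(y+.5)/3.2-.5+170,z)[:2]*1000
print("side knob",g(279,128,.1125),"pivot",g(176,214,.081),"s1",g(460,541,.01),g(273,374,.01),g(575,467,.01))
print("side rest",g(93,156,.009),g(197,113,.009))
print([ (onz("top",u,v,.0)*1000).round(0) for u,v in((372,263),(425,263),(322,172),(350,177),(303,258),(325,130))])
E
```

```text
pivot [ 478.8 -157.2]
knob [ 563.4 -147. ]
s1 [ 586.1 -238. ]
s2 [ 601.8 -403.1]
s3 [ 511.4 -411.4]
b0far [ 551.7 -170. ]
b0near [ 519.3 -174.4]
b0gfar [ 554.9 -218.8]
b0gnear [ 524.  -220.8]
top1 [ 549.7 -242.1]
top2 [ 567.8 -408.7]
top3 [ 540.8 -410.2]
top4 [ 526.4 -241.9]
r1 [592.5 115.5]
r2 [605.5  50.2]
r3 [509.8  31.4]
r4 [497.6  96.2]
mag ang -84.59 -84.77 -83.81 -85.11 -86.26
mag centre by screws [ 548.77684877 -324.65965996]
-84.59 centre by pivot [ 549.8029422  -323.23661122]
   knob [-175.5   31.3]
   b0far [-153.7   17.5]
   b0near [-152.4  -15.2]
   top1 [-82.1   8.7]
   top2 [85.5 11. ]
   top3 [ 84.4 -16. ]
   top4 [-84.5 -14.4]
-84.2 centre by pivot [ 550.93154438 -322.74968045]
   knob [-175.2   32.5]
   b0far [-153.6   18.5]
   b0near [-152.5  -14.1]
   top1 [-82.    9.3]
   top2 [85.5 10.4]
   top3 [ 84.3 -16.6]
   top4 [-84.6 -13.9]
rest [551.33730452  73.32370454] -168.47 -168.86 -78.71 -79.37
side knob [ 564.91594199 -143.40393763] pivot [ 482.19676289 -153.71196191] s1 [ 514.08374386 -408.46168083] [ 498.47158648 -244.26962092] [ 604.36226525 -399.61550843]
side rest [511.49327479  32.19940716] [609.74967976  45.39686215]
[array([ 372., -211.,    0.]), array([ 373., -365.,    0.]), array([639., -65.,   0.]), array([ 625., -148.,    0.]), array([386., -11.,   0.]), array([767., -73.,   0.])]
```

```bash
cat >> h.py <<'E'
def plan(*wps):
    """wps: (x,y,z,yaw of tool y in deg) in m; all rows of one call, tool pointing straight down"""
    s=arm.observe();q=R.from_rotvec(s["ee_rot"])
    for x,y,z,a in wps:
        r=np.radians(a);Y=np.array([np.cos(r),np.sin(r),0]);Z=np.array([0,0,-1.]);X=np.cross(Y,Z)
        t=(q.inv()*R.from_matrix(np.c_[X,Y,Z])).as_rotvec(degrees=True)/10
        print("xyz",(q.inv().apply(np.array([x,y,z])-s["position"])/.06).round(2),"twist",t.round(2))
MA=np.radians(-84.6);MC=np.array([.550,-.3235])
def mag(x,y): return MC+np.array([np.cos(MA)*x-np.sin(MA)*y,np.sin(MA)*x+np.cos(MA)*y])/1000
def st():
    s=arm.observe();m=R.from_rotvec(s["ee_rot"]).as_matrix()
    print("t",round(s["clock"],2),"p",np.round(s["position"],4),"yawY",np.degrees(np.arctan2(m[1,1],m[0,1])).round(1),"tilt",m[:,2].round(3),"F",np.round(s["force"],1),"w",round(s["width"],3),"q",np.round(s["joints"],2))
E
python3 -c "
from h import *
plan((.40,.22,.30,18))"
```

```text
xyz [-4.8  -4.51 -1.04] twist [-0.01  0.    4.99]
```

Request:
jog_arm([
  {"xyz": [-4.8,-4.5,-1],"twist": [0,0,5],"grip": -1},
  {"xyz": [-4.8,-4.5,-1],"twist": [0,0,5],"grip": -1},
  {"xyz": [-4.8,-4.5,-1],"twist": [0,0,5],"grip": -1},
  {"xyz": [-4.8,-4.5,-1],"twist": [0,0,5],"grip": -1},
  {"xyz": [-4.8,-4.5,-1],"twist": [0,0,5],"grip": -1},
])

```text
clock: 0.72
position: [0.3647, 0.2968, 0.2849]
ee_rot: [-1.854, -2.536, 0.0]
force: [0.3, -0.4, 0.1]
width: 0.999
```

```bash
python3 -c "
from h import *
st();plan((.52,-.05,.25,-35))"
```

```text
t 0.72 p [0.3647 0.2968 0.2849] yawY 17.7 tilt [-0.  0. -1.] F [ 0.3 -0.4  0.1] w 0.999 q [-1.06  0.13  0.3   1.88 -0.04  1.13 -0.44]
xyz [-6.29  0.71  0.58] twist [-0.   -0.    5.27]
```

Request:
jog_arm([
  {"xyz": [-6.3,0.7,0.6],"twist": [0,0,5.3],"grip": -0.1},
  {"xyz": [-6.3,0.7,0.6],"twist": [0,0,5.3],"grip": -0.1},
  {"xyz": [-6.3,0.7,0.6],"twist": [0,0,5.3],"grip": -0.1},
  {"xyz": [-6.3,0.7,0.6],"twist": [0,0,5.3],"grip": -0.1},
  {"xyz": [-6.3,0.7,0.6],"twist": [0,0,5.3],"grip": -0.1},
])

```text
clock: 1.35
position: [0.4925, 0.0135, 0.2551]
ee_rot: [-2.791, -1.442, -0.001]
force: [0.7, 0.7, 0.4]
width: 0.562
```

```bash
python3 -c "
from h import *
st();plan((.564,-.145,.17,-84.6))"
```

```text
t 1.35 p [0.4925 0.0135 0.2551] yawY -35.4 tilt [ 0.  0. -1.] F [0.7 0.7 0.4] w 0.562 q [-0.66  0.22  0.64  1.9  -0.15  1.07 -0.58]
xyz [-1.47  2.5   1.42] twist [-0.   -0.    4.92]
```

Request:
jog_arm([
  {"xyz": [-1.5,2.5,1.4],"twist": [0,0,4.9],"grip": -0.1},
  {"xyz": [-1.5,2.5,1.4],"twist": [0,0,4.9],"grip": -0.1},
  {"xyz": [-1.5,2.5,1.4],"twist": [0,0,4.9],"grip": -0.1},
  {"xyz": [-1.5,2.5,1.4],"twist": [0,0,4.9],"grip": -0.1},
  {"xyz": [-1.5,2.5,1.4],"twist": [0,0,4.9],"grip": -0.1},
])

```text
clock: 1.98
position: [0.5627, -0.1461, 0.1701]
ee_rot: [3.137, 0.152, -0.003]
force: [0.3, 1.5, 0.0]
width: 0.55
```

```bash
python3 -c "
from h import *
st();plan((.564,-.145,.100,-84.6))
im=arm.get_image('side');cv2.imwrite('pics/s1.png',cv2.resize(im[130:330,240:440],None,fx=3,fy=3,interpolation=cv2.INTER_CUBIC))"
```

```text
t 1.98 p [ 0.5627 -0.1461  0.1701] yawY -84.5 tilt [-0.002 -0.001 -1.   ] F [0.3 1.5 0. ] w 0.55 q [-0.4   0.53  0.82  1.81 -0.45  1.   -0.87]
xyz [ 0.03 -0.02  1.17] twist [0.   0.01 0.01]
```

View pics/s1.png

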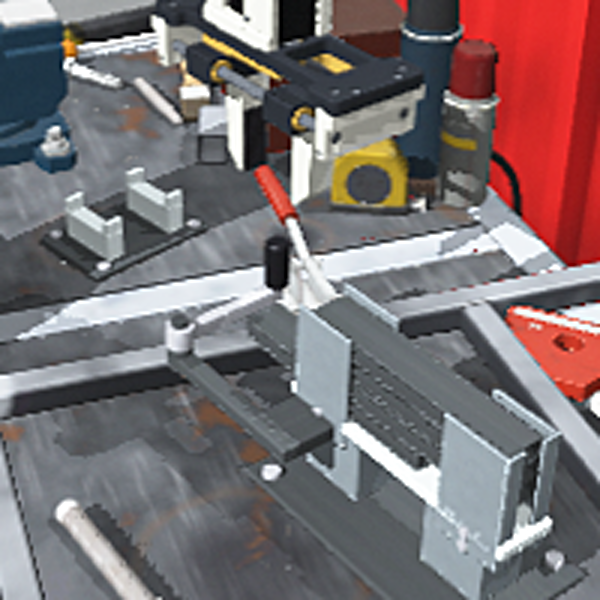

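The open jaws straddle the knob: fingers at about (245,150) and (305,175), knob at (276,260) below. I'll descend and close.

Request:
jog_arm([
  {"xyz": [0,0,0.6],"grip": -0.1},
  {"xyz": [0,0,1.2],"grip": -0.1},
  {"xyz": [0,0,1.2],"grip": 0.7},
  {"xyz": [0,0,1.2],"grip": 0.7},
  {"xyz": [0,0,1.2],"grip": 0.7},
], force=8)

```text
invalid input at $.moves[0]: expected keys twist, xyz, grip
```

```bash
python3 -c "
from h import *
st()
p=mag(-172,-55);print('pivot',p)
p=np.array([.4805,-.1555]);s=arm.observe();v=s['position'][:2]-p;print(np.hypot(*v),np.degrees(np.arctan2(v[1],v[0])))
w=[]
for d in(10,20,30,40,48):
  r=np.radians(d+7.2);w.append((p[0]+.085*np.cos(r),p[1]+.085*np.sin(r),s['position'][2],-84.5+d))
plan(*w)"
```

```text
t 2.02 p [ 0.5629 -0.1452  0.1703] yawY -84.6 tilt [-0.002 -0.    -1.   ] F [-0.2  0.6  0.1] w 0.552 q [-0.4   0.53  0.82  1.81 -0.45  1.   -0.87]
pivot [ 0.47905746 -0.1574393 ]
0.08302695400467815 7.159346099894074
xyz [ 0.   -0.25 -0.  ] twist [ 0.    0.01 -1.01]
xyz [-0.07 -0.48  0.  ] twist [-0.    0.01 -2.01]
xyz [-0.18 -0.7   0.  ] twist [-0.    0.01 -3.01]
xyz [-0.33 -0.9   0.  ] twist [-0.    0.01 -4.01]
xyz [-0.47 -1.04  0.  ] twist [-0.    0.01 -4.81]
```

Request:
jog_arm([
  {"xyz": [0,0,0.6],"twist": [0,0,0],"grip": -0.1},
  {"xyz": [0,0,1.2],"twist": [0,0,0],"grip": -0.1},
  {"xyz": [0,0,1.2],"twist": [0,0,0],"grip": 0.7},
  {"xyz": [0,0,1.2],"twist": [0,0,0],"grip": 0.7},
  {"xyz": [0,0,1.2],"twist": [0,0,0],"grip": 0.7},
], force=8)

```text
clock: 2.65
position: [0.5642, -0.1448, 0.1008]
ee_rot: [3.137, 0.164, 0.004]
force: [0.8, -0.5, 0.1]
width: 0.272
```

```bash
python3 -c "
from h import *
st()
p=np.array([.4800,-.1560]);s=arm.observe();v=s['position'][:2]-p;print(np.hypot(*v),np.degrees(np.arctan2(v[1],v[0])))
w=[]
for d in(10,20,30,40,50):
  r=np.radians(d+7.2);w.append((p[0]+.085*np.cos(r),p[1]+.085*np.sin(r),s['position'][2],-84.5+d))
plan(*w)"
```

```text
t 2.65 p [ 0.5642 -0.1448  0.1008] yawY -84.0 tilt [ 0.002 -0.    -1.   ] F [ 0.8 -0.5  0.1] w 0.272 q [-0.35  0.61  0.75  1.87 -0.54  0.87 -0.79]
0.08494078696957774 7.5511194412065645
xyz [-0.03 -0.24 -0.  ] twist [ 0.   -0.01 -0.95]
xyz [-0.09 -0.47 -0.  ] twist [ 0.   -0.01 -1.95]
xyz [-0.2 -0.7 -0. ] twist [ 0.01 -0.01 -2.95]
xyz [-0.35 -0.89 -0.  ] twist [ 0.01 -0.01 -3.95]
xyz [-0.53 -1.07 -0.  ] twist [ 0.01 -0.01 -4.95]
```

Request:
jog_arm([
  {"xyz": [0,0,0],"twist": [0,0,0],"grip": 0.8},
  {"xyz": [0,0,0],"twist": [0,0,0],"grip": 0.8},
  {"xyz": [-0.03,-0.24,0],"twist": [0,0,-1],"grip": 0.8},
  {"xyz": [-0.1,-0.47,0],"twist": [0,0,-2],"grip": 0.8},
  {"xyz": [-0.2,-0.7,0],"twist": [0,0,-3],"grip": 0.8},
])

```text
clock: 3.28
position: [0.5473, -0.1045, 0.1002]
ee_rot: [2.984, 0.977, 0.002]
force: [-3.9, -4.0, 7.4]
width: 0.195
```

```bash
cat > arc.py <<'E'
import sys
from h import *
st()
p=np.array([.4800,-.1560]);s=arm.observe();v=s['position'][:2]-p;print(np.hypot(*v),np.degrees(np.arctan2(v[1],v[0])))
w=[]
for d in map(float,sys.argv[1:]):
  r=np.radians(d+7.2);w.append((p[0]+.085*np.cos(r),p[1]+.085*np.sin(r),.1,-84.5+d))
plan(*w)
E
python3 arc.py 40 50 60 70 80
```

```text
t 3.27 p [ 0.5473 -0.1045  0.1002] yawY -53.7 tilt [ 0.002 -0.001 -1.   ] F [-3.9 -4.   7.4] w 0.195 q [-0.34  0.54  0.61  1.93 -0.42  0.8  -0.43]
0.08474660502996312 37.411216786600306
xyz [-0.02 -0.24  0.  ] twist [ 0.01 -0.   -0.92]
xyz [-0.09 -0.48  0.  ] twist [ 0.01 -0.   -1.92]
xyz [-0.2 -0.7  0. ] twist [ 0.01 -0.   -2.92]
xyz [-0.34 -0.9   0.  ] twist [ 0.01 -0.   -3.92]
xyz [-0.52 -1.07  0.  ] twist [ 0.01 -0.   -4.92]
```

Width 0.195 means 18 mm, so the knob is held and following the arc.

Request:
jog_arm([
  {"xyz": [-0.02,-0.24,0],"twist": [0,0,-0.9],"grip": 0.8},
  {"xyz": [-0.09,-0.48,0],"twist": [0,0,-1.9],"grip": 0.8},
  {"xyz": [-0.2,-0.7,0],"twist": [0,0,-2.9],"grip": 0.8},
  {"xyz": [-0.34,-0.9,0],"twist": [0,0,-3.9],"grip": 0.8},
  {"xyz": [-0.52,-1.07,0],"twist": [0,0,-4.9],"grip": 0.8},
])

```text
clock: 3.9
position: [0.4846, -0.0708, 0.1002]
ee_rot: [2.31, 2.126, 0.002]
force: [-0.3, -3.7, 4.8]
width: 0.193
```

```bash
python3 arc.py 86 92
```

```text
t 3.9 p [ 0.4846 -0.0708  0.1002] yawY -4.7 tilt [ 0.003 -0.001 -1.   ] F [-0.3 -3.7  4.8] w 0.193 q [-0.26  0.4   0.39  2.08 -0.23  0.7   0.19]
0.08532041446519768 86.87591484247031
xyz [-0.02 -0.16  0.  ] twist [ 0.01  0.   -0.62]
xyz [-0.05 -0.3   0.  ] twist [ 0.01  0.   -1.22]
```

Request:
jog_arm([
  {"xyz": [-0.02,-0.16,0],"twist": [0,0,-0.6],"grip": 0.8},
  {"xyz": [-0.05,-0.3,0],"twist": [0,0,-1.2],"grip": 0.8},
  {"xyz": [-0.05,-0.3,0],"twist": [0,0,-1.2],"grip": -0.1},
  {"xyz": [-0.05,-0.3,0],"twist": [0,0,-1.2],"grip": -0.1},
  {"xyz": [-0.05,-0.3,0],"twist": [0,0,-1.2],"grip": -0.1},
])

```text
clock: 4.53
position: [0.4661, -0.0718, 0.0992]
ee_rot: [2.084, 2.351, -0.0]
force: [-0.3, -0.5, 0.3]
width: 0.47
```

```bash
python3 -c "
from h import *
st();p=mag(-138,0);print(p);plan((*arm.observe()['position'][:2],.17,5.4),(*p,.17,5.4))"
```

```text
t 4.53 p [ 0.4661 -0.0718  0.0992] yawY 6.9 tilt [ 0. -0. -1.] F [-0.3 -0.5  0.3] w 0.47 q [-0.22  0.38  0.33  2.12 -0.19  0.67  0.36]
[ 0.53701305 -0.18611245]
xyz [-0.   -0.   -1.18] twist [-0.    0.    0.15]
xyz [-2.03  0.94 -1.18] twist [-0.    0.    0.15]
```

Request:
jog_arm([
  {"xyz": [0,0,-0.6],"twist": [0,0,0],"grip": -0.1},
  {"xyz": [0,0,-1.2],"twist": [0,0,0.15],"grip": -0.1},
  {"xyz": [-1.0,0.47,-1.2],"twist": [0,0,0.15],"grip": -0.1},
  {"xyz": [-2.03,0.94,-1.2],"twist": [0,0,0.15],"grip": -0.1},
  {"xyz": [-2.03,0.94,-1.2],"twist": [0,0,0.15],"grip": -0.1},
])

```text
clock: 5.15
position: [0.5379, -0.1904, 0.1712]
ee_rot: [2.117, 2.317, -0.002]
force: [0.4, -0.3, -1.0]
width: 0.551
```

```bash
python3 -c "
from h import *
st();p=mag(-138,0);plan((*p,.067,5.4))
im=arm.get_image('side')[150:310,240:400];b=arm.get_image('top')[160:240,320:400]
cv2.imwrite('pics/s2.png',np.hstack([cv2.resize(im,(480,480),interpolation=cv2.INTER_CUBIC),cv2.resize(b,(320,320),interpolation=cv2.INTER_CUBIC).repeat(1,0) if 0 else np.vstack([cv2.resize(b,(320,320),interpolation=cv2.INTER_CUBIC),np.zeros((160,320,3),np.uint8)])]))"
```

```text
t 5.15 p [ 0.5379 -0.1904  0.1712] yawY 5.2 tilt [ 0.001 -0.003 -1.   ] F [ 0.4 -0.3 -1. ] w 0.551 q [-0.05  0.42  0.41  1.82 -0.2   0.94  0.53]
xyz [ 0.08 -0.01  1.74] twist [ 0.    0.02 -0.02]
```

View pics/s2.png

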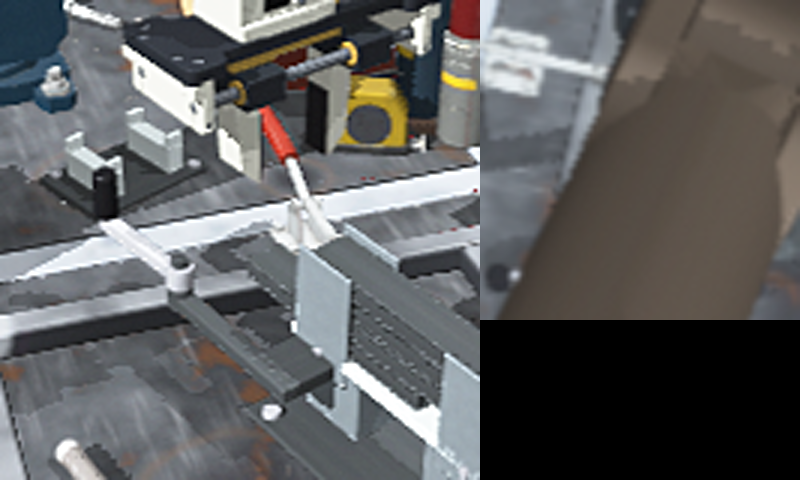

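The stop bar points away from the outlet (knob at (105,190), pivot at (178,275)) and the jaws are above the blank's end at about (260,245). Next I descend and grip.

Request:
jog_arm([
  {"xyz": [0.08,0,0.6],"twist": [0,0,0],"grip": -0.1},
  {"xyz": [0.08,0,1.2],"twist": [0,0,0],"grip": -0.1},
  {"xyz": [0.08,0,1.74],"twist": [0,0,0],"grip": -0.1},
  {"xyz": [0.08,0,1.74],"twist": [0,0,0],"grip": -0.1},
  {"xyz": [0.08,0,1.74],"twist": [0,0,0],"grip": 0.6},
], force=50)

```text
clock: 5.88
position: [0.5365, -0.1804, 0.0679]
ee_rot: [2.112, 2.325, 0.001]
force: [0.1, -0.5, 0.2]
width: 0.486
```

Request:
jog_arm([
  {"xyz": [0,0,0],"twist": [0,0,0],"grip": 0.6},
  {"xyz": [0,0,0],"twist": [0,0,0],"grip": 0.6},
  {"xyz": [0,0,0],"twist": [0,0,0],"grip": 0.6},
  {"xyz": [0,0,0],"twist": [0,0,0],"grip": 0.6},
])

```text
clock: 6.38
position: [0.5368, -0.181, 0.068]
ee_rot: [2.113, 2.323, 0.002]
force: [-1.0, 1.3, 6.9]
width: 0.32
```

```bash
python3 -c "
from h import *
st();s=arm.observe()['position'];u=np.array([-np.cos(MA),-np.sin(MA)])
print(np.array(s[:2])-mag(-138,0))
plan(*[(*(s[:2]+u*d/1000),s[2],5.4) for d in(30,60,90,115,115)])"
```

```text
t 6.38 p [ 0.5368 -0.181   0.068 ] yawY 5.4 tilt [ 0.002  0.    -1.   ] F [-1.   1.3  6.9] w 0.32 q [-0.02  0.55  0.35  1.92 -0.28  0.72  0.59]
[-0.00018876  0.00506744]
xyz [ 0.5  0.  -0. ] twist [0.01 0.   0.  ]
xyz [ 1.  0. -0.] twist [0.01 0.   0.  ]
xyz [ 1.5  0.  -0. ] twist [0.01 0.   0.  ]
xyz [ 1.92  0.   -0.  ] twist [0.01 0.   0.  ]
xyz [ 1.92  0.   -0.  ] twist [0.01 0.   0.  ]
```

Request:
jog_arm([
  {"xyz": [0.25,0,0],"twist": [0,0,0],"grip": 0.7},
  {"xyz": [0.5,0,0],"twist": [0,0,0],"grip": 0.7},
  {"xyz": [0.75,0,0],"twist": [0,0,0],"grip": 0.7},
  {"xyz": [1.0,0,0],"twist": [0,0,0],"grip": 0.7},
  {"xyz": [1.25,0,0],"twist": [0,0,0],"grip": 0.7},
], force=60)

```text
clock: 7.0
position: [0.5295, -0.107, 0.0675]
ee_rot: [2.113, 2.322, 0.001]
force: [0.4, -1.7, 0.6]
width: 0.324
```

Request:
jog_arm([
  {"xyz": [0.25,0,0],"twist": [0,0,0],"grip": 0.7},
  {"xyz": [0.5,0,0],"twist": [0,0,0],"grip": 0.7},
  {"xyz": [0.75,0,0],"twist": [0,0,0],"grip": 0.7},
  {"xyz": [1.0,0,0],"twist": [0,0,0],"grip": 0.7},
  {"xyz": [1.0,0,0],"twist": [0,0,0],"grip": 0.7},
])

```text
clock: 7.62
position: [0.523, -0.0446, 0.0666]
ee_rot: [-2.109, -2.326, -0.0]
force: [1.1, -1.2, -1.1]
width: 0.32
```

```bash
python3 -c "
from h import *
st();im=arm.get_image('side')[150:310,230:430]
cv2.imwrite('pics/s3.png',cv2.resize(im,None,fx=3.5,fy=3.5,interpolation=cv2.INTER_CUBIC))"
```

```text
t 7.62 p [ 0.523  -0.0446  0.0666] yawY 5.6 tilt [-0.001  0.001 -1.   ] F [ 1.1 -1.2 -1.1] w 0.32 q [-0.28  0.5   0.35  2.02 -0.28  0.66  0.35]
```

View pics/s3.png

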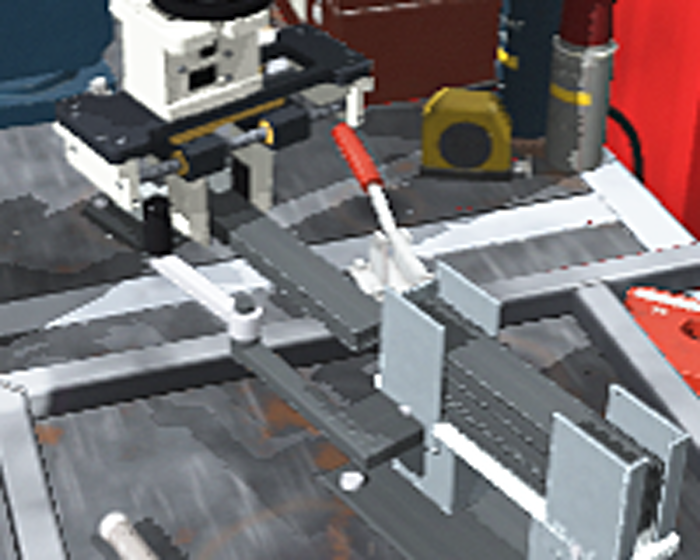

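The blank is fully out and level with its trailing end at (360,335), and the three others have settled behind the gate. I'll lift straight up.

Request:
jog_arm([
  {"xyz": [0,0,-0.4],"twist": [0,0,0],"grip": 0.7},
  {"xyz": [0,0,-0.9],"twist": [0,0,0],"grip": 0.7},
  {"xyz": [0,0,-1.4],"twist": [0,0,0],"grip": 0.7},
  {"xyz": [0,0,-1.9],"twist": [0,0,0],"grip": 0.7},
  {"xyz": [0,0,-2.1],"twist": [0,0,0],"grip": 0.7},
])

```text
clock: 8.3
position: [0.524, -0.0475, 0.1943]
ee_rot: [2.113, 2.322, 0.003]
force: [0.7, -0.2, -1.7]
width: 0.32
```

```bash
python3 -c "
from h import *
st();plan((.4775,.0583,.19,101.2))"
```

```text
t 8.3 p [ 0.524  -0.0475  0.1943] yawY 5.4 tilt [ 0.002  0.    -1.   ] F [ 0.7 -0.2 -1.7] w 0.32 q [-0.35  0.33  0.44  1.9  -0.17  0.95  0.26]
xyz [ 1.83 -0.61  0.07] twist [ 0.01  0.01 -9.58]
```

Request:
jog_arm([
  {"xyz": [0.3,-0.1,0],"twist": [0,0,-0.8],"grip": 0.7},
  {"xyz": [0.6,-0.2,0],"twist": [0,0,-1.6],"grip": 0.7},
  {"xyz": [0.9,-0.3,0],"twist": [0,0,-2.5],"grip": 0.7},
  {"xyz": [1.2,-0.4,0],"twist": [0,0,-3.4],"grip": 0.7},
  {"xyz": [1.5,-0.5,0],"twist": [0,0,-4.3],"grip": 0.7},
])

```text
clock: 8.93
position: [0.4842, 0.0401, 0.192]
ee_rot: [-1.107, -2.939, 0.001]
force: [-0.5, 0.7, -2.2]
width: 0.323
```

```bash
python3 -c "
from h import *
st();plan((.4775,.0583,.19,101.2))"
```

```text
t 8.93 p [0.4842 0.0401 0.192 ] yawY 48.7 tilt [-0.001 -0.    -1.   ] F [-0.5  0.7 -2.2] w 0.323 q [-0.39  0.26  0.24  1.98 -0.08  0.92  0.74]
xyz [0.28 0.15 0.03] twist [-0.   -0.01 -5.25]
```

Request:
jog_arm([
  {"xyz": [0.28,0.15,0],"twist": [0,0,-1],"grip": 0.7},
  {"xyz": [0.28,0.15,0],"twist": [0,0,-2],"grip": 0.7},
  {"xyz": [0.28,0.15,0],"twist": [0,0,-3],"grip": 0.7},
  {"xyz": [0.28,0.15,0],"twist": [0,0,-4],"grip": 0.7},
  {"xyz": [0.28,0.15,0],"twist": [0,0,-5],"grip": 0.7},
])

```text
clock: 9.55
position: [0.4778, 0.0574, 0.1919]
ee_rot: [0.239, -3.131, 0.0]
force: [-0.5, 0.2, -0.9]
width: 0.322
```

```bash
python3 -c "
from h import *
st();plan((.4775,.0583,.1,101.2))"
```

```text
t 9.55 p [0.4778 0.0574 0.1919] yawY 98.7 tilt [-0.002 -0.    -1.   ] F [-0.5  0.2 -0.9] w 0.322 q [-0.29  0.25  0.08  1.98 -0.02  0.92  1.52]
xyz [0.   0.02 1.53] twist [-0.   -0.01 -0.25]
```

Request:
jog_arm([
  {"xyz": [0,0.02,0.6],"twist": [0,0,-0.25],"grip": 0.7},
  {"xyz": [0,0.02,1.2],"twist": [0,0,-0.25],"grip": 0.7},
  {"xyz": [0,0.02,1.8],"twist": [0,0,-0.25],"grip": 0.7},
  {"xyz": [0,0.02,1.8],"twist": [0,0,-0.25],"grip": 0.7},
  {"xyz": [0,0.02,1.8],"twist": [0,0,-0.25],"grip": 0.7},
])

```text
clock: 10.18
position: [0.4785, 0.0589, 0.0855]
ee_rot: [-0.299, 3.127, 0.0]
force: [0.3, -0.6, -1.2]
width: 0.322
```

```bash
python3 -c "
from h import *
st();plan((.4775,.0583,.033,101.2))
a=arm.get_image('side')[145:245,220:340];b=arm.get_image('top')[160:260,220:340]
cv2.imwrite('pics/s4.png',np.hstack([cv2.resize(i,(396,330),interpolation=cv2.INTER_CUBIC) for i in(a,b)]))"
```

```text
t 10.18 p [0.4785 0.0589 0.0855] yawY 100.9 tilt [ 0.  0. -1.] F [ 0.3 -0.6 -1.2] w 0.322 q [-0.28  0.4   0.06  2.09 -0.04  0.65  1.56]
xyz [ 0.02 -0.01  0.87] twist [ 0.    0.   -0.03]
```

View pics/s4.png

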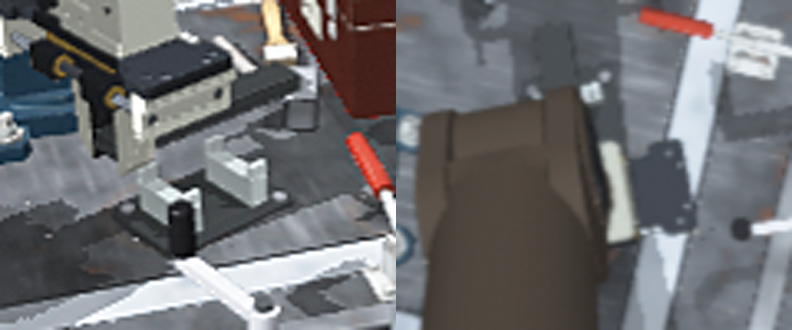

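The blank is held level above the saddles, with its far end near (555,25) in the top part. I'll lower it to just above the cheeks and check once more.

Request:
jog_arm([
  {"xyz": [0.02,-0.01,0.3],"twist": [0,0,0],"grip": 0.7},
  {"xyz": [0.02,-0.01,0.58],"twist": [0,0,0],"grip": 0.7},
  {"xyz": [0.02,-0.01,0.58],"twist": [0,0,0],"grip": 0.7},
])

```text
clock: 10.65
position: [0.477, 0.0583, 0.0503]
ee_rot: [0.3, -3.127, -0.0]
force: [0.5, 0.4, -2.1]
width: 0.316
```

```bash
python3 -c "
from h import *
st();plan((.4775,.0583,.033,101.2))
a=arm.get_image('side')[150:235,240:340];b=arm.get_image('top')[155:240,230:330]
cv2.imwrite('pics/s5.png',np.hstack([cv2.resize(i,(400,340),interpolation=cv2.INTER_CUBIC) for i in(a,b)]))"
```

```text
t 10.65 p [0.477  0.0583 0.0503] yawY 101.0 tilt [-0.  0. -1.] F [ 0.5  0.4 -2.1] w 0.316 q [-0.27  0.46  0.05  2.12 -0.04  0.56  1.57]
xyz [-0.01 -0.    0.29] twist [ 0.   -0.   -0.02]
```

View pics/s5.png

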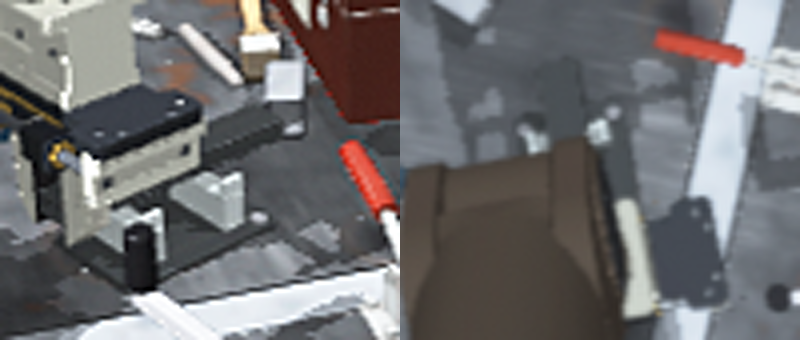

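In the top part the blank (columns about 548–588) sits between the far saddle's cheeks (about 517–548 and 588–612). I'll lower it now.

Request:
jog_arm([
  {"xyz": [0,0,0.1],"twist": [0,0,0],"grip": 0.7},
  {"xyz": [0,0,0.2],"twist": [0,0,0],"grip": 0.7},
  {"xyz": [0,0,0.27],"twist": [0,0,0],"grip": 0.7},
  {"xyz": [0,0,0.27],"twist": [0,0,0],"grip": 0.7},
])

```text
clock: 11.25
position: [0.4769, 0.0583, 0.0335]
ee_rot: [0.3, -3.127, 0.0]
force: [-0.8, 0.3, -0.2]
width: 0.32
```

```bash
python3 -c "
from h import *
st()"
```

```text
t 11.25 p [0.4769 0.0583 0.0335] yawY 100.9 tilt [-0. -0. -1.] F [-0.8  0.3 -0.2] w 0.32 q [-0.27  0.49  0.05  2.13 -0.04  0.52  1.57]
```

Request:
jog_arm([
  {"xyz": [0,0,0.02],"twist": [0,0,0],"grip": 0.7},
  {"xyz": [0,0,0.02],"twist": [0,0,0],"grip": 0.7},
])

```text
clock: 11.5
position: [0.477, 0.0583, 0.0329]
ee_rot: [-0.3, 3.127, 0.0]
force: [-3.3, 0.3, 3.9]
width: 0.319
```

Request:
jog_arm([
  {"xyz": [0,0,0],"twist": [0,0,0],"grip": 0.2},
  {"xyz": [0,0,0],"twist": [0,0,0],"grip": 0.1},
  {"xyz": [0,0,0],"twist": [0,0,0],"grip": -0.1},
  {"xyz": [0,0,0],"twist": [0,0,0],"grip": -0.1},
  {"xyz": [0,0,0],"twist": [0,0,0],"grip": -0.1},
])

```text
clock: 12.12
position: [0.4771, 0.0583, 0.0326]
ee_rot: [-0.3, 3.127, 0.0]
force: [-0.3, 0.2, -0.5]
width: 0.547
```

Request:
jog_arm([
  {"xyz": [0,0,-0.4],"twist": [0,0,0],"grip": -0.1},
  {"xyz": [0,0,-1],"twist": [0,0,0],"grip": -0.1},
  {"xyz": [0,0,-2],"twist": [0,0,0],"grip": -0.1},
  {"xyz": [0,0,-3],"twist": [0,0,0],"grip": -0.1},
  {"xyz": [0,0,-3.5],"twist": [0,0,0],"grip": -0.1},
])

```text
clock: 12.75
position: [0.478, 0.0584, 0.246]
ee_rot: [-0.299, 3.123, 0.001]
force: [0.8, -0.1, -1.3]
width: 0.553
```

```bash
python3 -c "
from h import *
st();plan((.40,.25,.28,101))"
```

```text
t 12.75 p [0.478  0.0584 0.246 ] yawY 100.9 tilt [ 0.004  0.001 -1.   ] F [ 0.8 -0.1 -1.3] w 0.553 q [-0.3   0.19  0.08  1.91 -0.02  1.04  1.55]
xyz [ 0.67  3.38 -0.57] twist [ 0.    0.02 -0.01]
```

Request:
jog_arm([
  {"xyz": [0.7,0.8,-0.6],"twist": [0,0,0],"grip": -0.1},
  {"xyz": [0.7,1.7,-0.6],"twist": [0,0,0],"grip": -0.1},
  {"xyz": [0.7,2.5,-0.6],"twist": [0,0,0],"grip": -0.1},
  {"xyz": [0.7,3.2,-0.6],"twist": [0,0,0],"grip": -0.1},
  {"xyz": [0.7,3.2,-0.6],"twist": [0,0,0],"grip": -0.1},
])

```text
clock: 13.38
position: [0.398, 0.242, 0.2785]
ee_rot: [0.308, -3.126, -0.002]
force: [0.4, -0.8, -0.2]
width: 0.549
```

```bash
python3 -c "
from h import *
st()
a=arm.get_image('side')[150:330,240:440];b=arm.get_image('top')[110:290,235:435]
cv2.imwrite('pics/s6.png',np.hstack([cv2.resize(i,(400,360),interpolation=cv2.INTER_CUBIC) for i in(a,b)]))
c=b[40:110,5:65];cv2.imwrite('pics/s7.png',cv2.resize(c,None,fx=7,fy=7,interpolation=cv2.INTER_CUBIC))"
```

```text
t 13.38 p [0.398  0.242  0.2785] yawY 101.3 tilt [-0.     0.001 -1.   ] F [ 0.4 -0.8 -0.2] w 0.549 q [-0.58  0.14 -0.09  1.88  0.01  1.12  1.09]
```

View pics/s6.png

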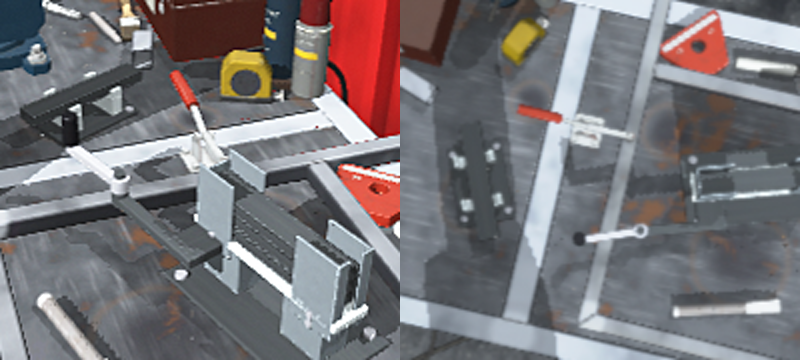

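View pics/s7.png

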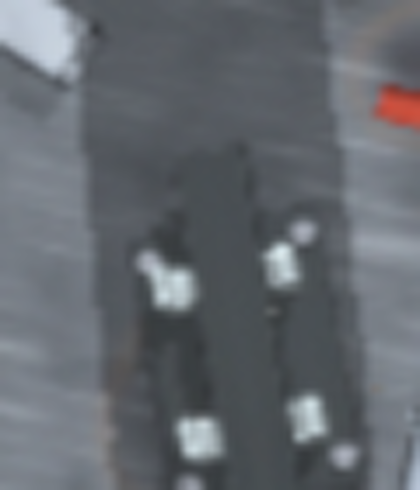

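```bash
python3 -c "
from h import *
a=onz('top',240+213/7,150+150/7,.045);b=onz('top',235+44,110+118.5,.045)
print(a,b,(a+b)/2,np.hypot(*(b-a)[:2]));st()"
```

```text
[0.63308836 0.08291859 0.045     ] [0.46888305 0.0555608  0.045     ] [0.5509857 0.0692397 0.045    ] 0.16646870864009974
t 13.47 p [0.3992 0.2384 0.2784] yawY 101.0 tilt [-0.    -0.001 -1.   ] F [ 1.2 -0.7 -0.7] w 0.548 q [-0.58  0.14 -0.09  1.88  0.01  1.12  1.09]
```

```bash
python3 -c "
from cell import arm
print(arm.sign_off())"
```

```text
the job is handed in; nothing more can be done
None
```

The job is done and handed in at about 13.5 s. I swung the stop bar open to roughly 1.6 rad by its knob and left it there. I then gripped the bottom blank by its end, drew it about 137 mm straight out, laid it across both saddles of the rest and let go.

- **Placing:** in the last pictures the blank lies flat between the cheeks of both saddles. Its measured centre is (0.551, 0.069) m, against (0.551, 0.073) m for the rest. That puts it centred lengthwise and about 4 mm to one side, inside the 8 mm of play.
- **Magazine and bar:** the three other blanks appear settled in the magazine, and the bar is still open.
- **Surroundings:** the chisel and tape measure look undisturbed and the arm is clear of everything. The offcut is only partly in the final views and I didn't check it separately.
- **Forces:** contact readings stayed under about 10 N.
- **Disagreement:** the blank's length came out at 166 mm instead of 170 mm, which I put down to pixel error.

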